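# Unstack the cut tubes into their colour cradles

### The arm

A 6-joint arm with a two-finger parallel gripper is mounted at the origin on the work surface. World frame = base frame: x ahead of the robot, y to its left, z up, the work surface at z = 0. Lengths are in mm, angles in rad, forces in N, time in s.
With the tool pointing down it reaches from about 350 to 975 mm from the base axis. Payload 7.1 kg.
Tool frame: the origin (TCP) lies on the front face of the gripper's body, between the roots of the fingers; the fingertips stand 80 mm ahead of it and the grasp point (between the pads) lies 61 mm ahead of it (env.tips_ahead is the distance from the TCP to the fingertips, in mm); z points along the fingers, y is the direction in which the jaws open and shut (so a half turn about z gives the same grasp; the last joint's range is limited). The gripper opens to 88 mm and grips with 3 to 60 N. Pads are 20 mm wide; open, the fingers measure 115 mm over their backs; the gripper's body (75 mm by 178 mm) begins 61 mm behind the grasp point.
Start: joints at [-1.302, 0.423, 1.63, -0, 1.089, -0.019], TCP at [177.42, -599.272, 302.675] pointing down, gripper open.
Joint ranges: [-3, 3], [-0.9, 2.11], [0.09, 2.58], [-1.31, 4.45], [0.11, 2.69], [-2.54, 2.54]. Speed limits (rad/s): [2.39, 2.39, 3.01, 3.14, 3.14, 3.14].

### API

Orientations are given as a unit quaternion [x, y, z, w].
In Python, from station import env, set_gripper, viewer, workorder gives the robot as it stands. Calls block until the motion is done:
- env.reach(position, orientation): joint-space move of the TCP to a pose.
- env.move_l(position, rot=None, rate=150, f_stop=None): straight line of the TCP; rot=None keeps the orientation; rate is the mean speed in mm/s. With f_stop (N) it stops when the force on the tool has changed by that much, and returns True; else False.
- env.move_joints(angles): joint-space move.
- set_gripper(opening): finger opening in mm; the grip force is fixed at half the most; returns when the fingers have stopped.
- env.hold(seconds).
- env.ik(position, orientation): joint angles nearest the present ones, or None.
- env.read_state(): the state.
- viewer.camera(name): name is "scene" or "side" or "wrist"; returns the picture (400x640x3 uint8, blue, green, red); there is no depth.
- viewer.camera_params(name): a dict with "fx", "fy", "cx", "cy" (pixels), "pose" (4x4, takes a point from camera to world coordinates); the wrist camera has in their place "tool_from_camera" (4x4, takes a point from camera to tool coordinates, whose origin is the TCP and whose axes are the flange's). Camera axes: x right, y up, looking along -z (the intrinsics and any distortion apply to the point x, -y, -z); pixel columns grow to the right and rows downward; lengths in mm; the calibration is good to about 2 mm. A picture is of the moment at which its call begins: read the wrist's pose just before it. camera_params takes no time and is no camera call.
A pose or a line that the arm cannot do raises env.IKError and nothing moves.
- workorder.sign_off(): hands the job in, once; it reports no verdict.
The state is a dict: "time_s": time; "qpos": joint angles; "dq": joint speeds; "tau": joint torques, N m; "tool_pos": TCP position; "orientation": TCP orientation; "force": force on the tool from outside, world axes, zero at the start; "wrist_torque": the same for the moment, N m; "width": finger opening in mm.
Only numpy, scipy, OpenCV 4.12 (cv2) and the standard library are available. Lean on these libraries where they do the work, as an engineer would, in place of code of your own. Each camera call takes 0.05 s, during which the arm holds its last target.

### The job

Take the crosswise stack of four painted square tubes apart from the top and lay each tube in the cradle of its own colour: flat on both saddles between the cheeks, and centred end to end. Keep the tubes roughly level, lower them into the cradles rather than dropping them, and leave the ear muffs and the marker pot where they stand.

Things in the scene. Friction and masses are not known exactly. Their poses are not given: they have to be found in the camera images.
- tube_purple: Loose square tube, purple with 12 mm bare metal ends, 150 mm long, 30 x 30 mm, about 0.2 kg. Origin at its centre, x along its length (the ends are alike). Starts on top of the stack: parallel to the other upper tube, 80 mm apart, across the two lower ones, its origin 57 mm above the table.
- cradle_purple: Fixed cradle: purple base 170 (x, lengthwise) x 66 (y) x 8 mm, with plywood U-saddles 14 mm thick at x = +-55 mm. Origin: centre of its underside on the table, z up. The tube lies along x on the sills, 18 mm above the table (its centre at 33 mm), between cheeks 46 mm apart whose tops are 34 mm above the table. Between the saddles the sides are open for fingers.
- tube_green: Loose square tube, green with 12 mm bare metal ends, 150 mm long, 30 x 30 mm, about 0.2 kg. Origin at its centre, x along its length (the ends are alike). Starts on top of the stack: parallel to the other upper tube, 80 mm apart, across the two lower ones, its origin 57 mm above the table.
- cradle_green: Fixed cradle: green base 170 (x, lengthwise) x 66 (y) x 8 mm, with plywood U-saddles 14 mm thick at x = +-55 mm. Origin: centre of its underside on the table, z up. The tube lies along x on the sills, 18 mm above the table (its centre at 33 mm), between cheeks 46 mm apart whose tops are 34 mm above the table. Between the saddles the sides are open for fingers.
- tube_blue: Loose square tube, blue with 12 mm bare metal ends, 150 mm long, 30 x 30 mm, about 0.2 kg. Origin at its centre, x along its length (the ends are alike). Starts at the bottom of the stack: parallel to the other lower tube, 80 mm apart, on a fixed plywood board 12 mm thick, 150 mm square, its origin 27 mm above the table; the purple and green tubes lie across it.
- cradle_blue: Fixed cradle: blue base 170 (x, lengthwise) x 66 (y) x 8 mm, with plywood U-saddles 14 mm thick at x = +-55 mm. Origin: centre of its underside on the table, z up. The tube lies along x on the sills, 18 mm above the table (its centre at 33 mm), between cheeks 46 mm apart whose tops are 34 mm above the table. Between the saddles the sides are open for fingers.
- tube_yellow: Loose square tube, yellow with 12 mm bare metal ends, 150 mm long, 30 x 30 mm, about 0.2 kg. Origin at its centre, x along its length (the ends are alike). Starts at the bottom of the stack: parallel to the other lower tube, 80 mm apart, on a fixed plywood board 12 mm thick, 150 mm square, its origin 27 mm above the table; the purple and green tubes lie across it.
- cradle_yellow: Fixed cradle: yellow base 170 (x, lengthwise) x 66 (y) x 8 mm, with plywood U-saddles 14 mm thick at x = +-55 mm. Origin: centre of its underside on the table, z up. The tube lies along x on the sills, 18 mm above the table (its centre at 33 mm), between cheeks 46 mm apart whose tops are 34 mm above the table. Between the saddles the sides are open for fingers.
- ear_muffs: Bystander: red ear muffs with black cushions and a dark wire headband, lying loose beyond the stack; 72 mm high, about 140 x 170 mm. Origin on the table between the cups.
- marker_pot: Bystander: loose steel pot, 72 mm across and 90 mm high, with three markers sticking up to 146 mm. Origin at the centre of its underside.
Mind the look-alikes: they are no part of the job. What is shaped like the tube_purple but black, red or white is not meant.

How it is judged (in metres and radians):
At the end, for the whole second after the job is handed in: Every tube lies at rest in the cradle of its own colour: its centre within 15 mm of the cradle's centre lengthwise, 12 mm sideways and 6 mm of the seated height, its length within 0.16 rad of the cradle's (x of tube_purple in the frame of cradle_purple between -0.015 and 0.015 m and y of tube_purple in the frame of cradle_purple between -0.012 and 0.012 m and z of tube_purple in the frame of cradle_purple between 0.027 and 0.039 m and angle between the x axis of tube_purple and the x axis of cradle_purple, either way round below 0.16 rad and linear speed of each of tube_purple, tube_green, tube_blue, tube_yellow below 0.02 m/s and angular speed of each of tube_purple, tube_green, tube_blue, tube_yellow below 0.2 rad/s and x of tube_green in the frame of cradle_green between -0.015 and 0.015 m and y of tube_green in the frame of cradle_green between -0.012 and 0.012 m and z of tube_green in the frame of cradle_green between 0.027 and 0.039 m and angle between the x axis of tube_green and the x axis of cradle_green, either way round below 0.16 rad and x of tube_blue in the frame of cradle_blue between -0.015 and 0.015 m and y of tube_blue in the frame of cradle_blue between -0.012 and 0.012 m and z of tube_blue in the frame of cradle_blue between 0.027 and 0.039 m and angle between the x axis of tube_blue and the x axis of cradle_blue, either way round below 0.16 rad and x of tube_yellow in the frame of cradle_yellow between -0.015 and 0.015 m and y of tube_yellow in the frame of cradle_yellow between -0.012 and 0.012 m and z of tube_yellow in the frame of cradle_yellow between 0.027 and 0.039 m and angle between the x axis of tube_yellow and the x axis of cradle_yellow, either way round below 0.16 rad); the robot touches nothing.
It fails at once if a tube tips more than 40 degrees out of level (angle between any of tube_purple, tube_green, tube_blue, tube_yellow's own x axis and vertical below 0.873 rad or angle between any of tube_purple, tube_green, tube_blue, tube_yellow's own x axis and vertical above 2.269 rad).
It fails at once if a tube is dropped into its cradle (arrives at over 0.7 m/s, as from more than 25 mm) ((distance between tube_purple and cradle_purple below 0.06 m and linear speed of tube_purple above 0.7 m/s) or (distance between tube_green and cradle_green below 0.06 m and linear speed of tube_green above 0.7 m/s) or (distance between tube_blue and cradle_blue below 0.06 m and linear speed of tube_blue above 0.7 m/s) or (distance between tube_yellow and cradle_yellow below 0.06 m and linear speed of tube_yellow above 0.7 m/s)).
It fails at once if the ear muffs are moved more than 30 mm or tipped over (distance of ear_muffs from where it was at the start of the episode above 0.03 m or angle between ear_muffs's own z axis and vertical above 0.5 rad).
It fails at once if the marker pot is moved more than 30 mm or tipped over (distance of marker_pot from where it was at the start of the episode above 0.03 m or angle between marker_pot's own z axis and vertical above 0.5 rad).
It also fails if it takes over 128 s, if anything falls off the work surface, if the arm or the gripper's body presses on something with over 40 N, if the wrist force passes 120 N, or if a joint passes its speed limit or range.

## Working session

There is one attempt and no reset: what is moved stays moved. The work goes in short steps, each a Python script; the robot and the scene stay as the last script left them, time stands still between calls to the robot, and variables do not carry over. Pictures are saved under pics/ and viewed, and the job is handed in when it is done.

```bash
ls; mkdir -p pics; python3 - <<'E'
from station import env, viewer
import cv2
for n in("scene","side","wrist"):
    cv2.imwrite(f"pics/{n}0.png",viewer.camera(n)); print(n,viewer.camera_params(n))
print(env.read_state())
E
```

```text
pics
scene {'fx': 449.61740602407605, 'fy': 449.61740602407605, 'cx': 314.4232066795242, 'cy': 196.0047394192567, 'pose': array([[-4.09638452e-01, -5.84671133e-01,  7.00254243e-01,
         1.51470885e+03],
       [ 9.12092685e-01, -2.48335469e-01,  3.26215311e-01,
         4.27766002e+02],
       [-1.68307090e-02,  7.72327108e-01,  6.35002020e-01,
         9.58378450e+02],
       [ 0.00000000e+00,  0.00000000e+00,  0.00000000e+00,
         1.00000000e+00]])}
side {'fx': 432.2946022638513, 'fy': 432.2946022638513, 'cx': 315.40439877300696, 'cy': 207.6138993471793, 'pose': array([[-8.03031776e-01,  4.66739090e-01, -3.70532844e-01,
        -2.14367646e+00],
       [-5.95904566e-01, -6.22496115e-01,  5.07342425e-01,
         7.11653046e+02],
       [ 6.14128582e-03,  6.28214302e-01,  7.78016115e-01,
         1.20057407e+03],
       [ 0.00000000e+00,  0.00000000e+00,  0.00000000e+00,
         1.00000000e+00]])}
wrist {'fx': 320.8408640997404, 'fy': 320.8408640997404, 'cx': 320.7427003373787, 'cy': 199.07971154613244, 'tool_from_camera': array([[ 2.67338701e-04,  9.53795393e-01,  3.004567
[... 265 characters left out ...]
       1.00000000e+00]])}
{'time_s': 0.15, 'qpos': array([-1.30200065e+00,  4.23687812e-01,  1.63051037e+00,  2.51498599e-06,
        1.08860570e+00, -1.90209816e-02]), 'dq': array([ 0.0013636 , -0.00205116, -0.001876  ,  0.0020547 , -0.00044049,
       -0.00023198]), 'tau': array([ 1.67239225e-03, -5.44983530e+01, -2.73917770e+01,  6.45150268e-02,
        2.04808766e-02, -6.60383125e-05]), 'tool_pos': array([ 177.3337819 , -598.95748676,  302.06775835]), 'orientation': array([ 9.89662957e-01,  1.43411523e-01, -7.43320369e-05, -6.01036463e-04]), 'force': array([-0.50968848,  0.48166876,  0.06482048]), 'wrist_torque': array([ 0.01972285, -0.06088052,  0.00619952]), 'width': 87.79715774117713}
```

View pics/scene0.png

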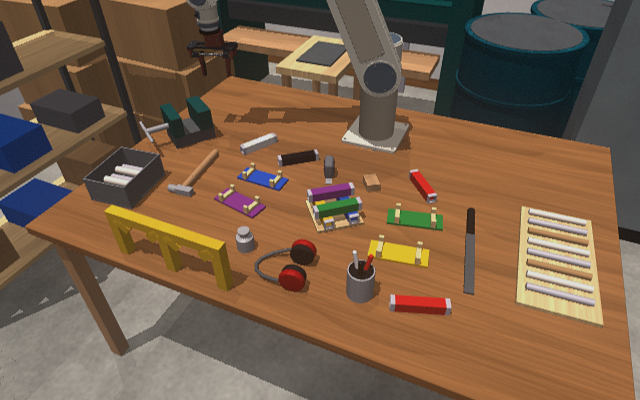

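View pics/side0.png

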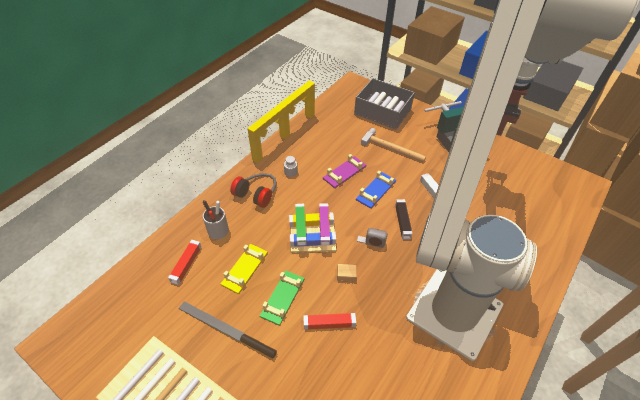

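View pics/wrist0.png

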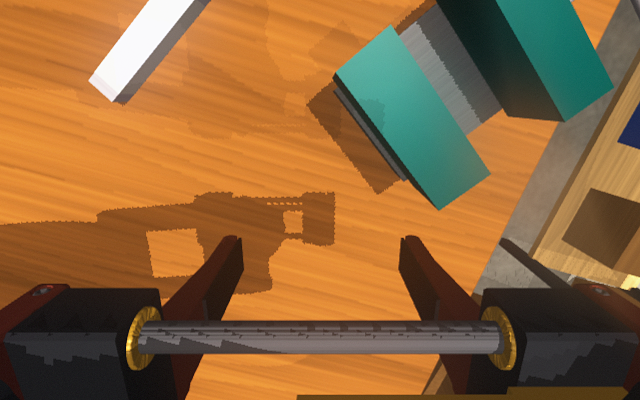

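Candidates (scene picture pixels):
- Tubes, all in the stack: purple (332,192), green (338,208), and blue and yellow beneath them near (340,218).
- Look-alikes, not wanted: black (298,158), white (259,143), red (423,185) and red (420,304).
- Cradles, flat boards with saddles: purple (240,203), blue (263,178), green (415,218), yellow (399,253).
- The big yellow trestle at (165,245) is neither a tube nor a cradle.

Next I'll crop in close and take rough positions from two views.

```bash
cat > h.py <<'E'
import numpy as np, cv2
from scipy.spatial.transform import Rotation as R
from station import env, set_gripper, viewer, workorder
HSV={'purple':((135,70,40),(165,255,255)),'green':((45,90,40),(80,255,255)),'blue':((105,120,40),(125,255,255)),'yellow':((22,150,120),(32,255,255))}
def mask(im,c):
    h=cv2.cvtColor(im,cv2.COLOR_BGR2HSV); return cv2.inRange(h,*HSV[c])
def blobs(im,c,amin=60):
    n,l,s,ce=cv2.connectedComponentsWithStats(mask(im,c))
    return [(s[i],ce[i].round(1),l==i) for i in range(1,n) if s[i][4]>=amin]
def cam(n,st=None):
    p=viewer.camera_params(n)
    if n=='wrist':
        T=np.eye(4);T[:3,:3]=R.from_quat(st['orientation']).as_matrix();T[:3,3]=st['tool_pos'];P=T@p['tool_from_camera']
    else:P=p['pose']
    return p,P
def shot(n,f=None):
    st=env.read_state(); c=cam(n,st); im=viewer.camera(n)
    if f: cv2.imwrite('pics/'+f,im)
    return im,c
def ray(c,uv):
    p,P=c; d=np.array([(uv[0]-p['cx'])/p['fx'],-(uv[1]-p['cy'])/p['fy'],-1]); return P[:3,3],P[:3,:3]@d
def plane(c,uv,z):
    o,d=ray(c,uv); return o+d*(z-o[2])/d[2]
def tri(c1,u1,c2,u2):
    o,d=ray(c1,u1);o2,d2=ray(c2,u2); A=np.stack([d,-d2],1); s=np.linalg.lstsq(A,o2-o,rcond=None)[0]
    a,b=o+d*s[0],o2+d2*s[1]; return (a+b)/2,np.linalg.norm(a-b)
def proj(c,X):
    p,P=c; q=np.linalg.inv(P)@np.append(X,1); return np.array([p['cx']-p['fx']*q[0]/q[2],p['cy']+p['fy']*q[1]/q[2]])
def quat(yaw):  # tool down, tool y axis (jaws) at world angle yaw
    y=np.array([np.cos(yaw),np.sin(yaw),0]);z=np.array([0,0,-1.]);x=np.cross(y,z)
    return R.from_matrix(np.stack([x,y,z],1)).as_quat()
E
python3 - <<'E'
from h import *
a,ca=shot('scene');b,cb=shot('side')
for c in HSV:
    for n,im,cc in(('scene',a,ca),('side',b,cb)):
        for s,ce,_ in blobs(im,c): 
            if s[0]<600: print(c,n,s,ce,plane(cc,ce,8).round(0)[:2])
crop=lambda im,x,y:cv2.resize(im[y:y+100,x:x+130],None,fx=4,fy=4,interpolation=cv2.INTER_NEAREST)
cv2.imwrite('pics/crop0.png',cv2.resize(np.vstack([crop(a,275,150),crop(b,250,180)]),None,fx=.75,fy=.75))
E
```

```text
purple scene [311 183  40  18 486] [330.9 191.6] [424. -19.]
purple scene [221 192  33  22 345] [237.3 201.2] [ 591. -284.]
purple scene [247 203  18  15 115] [255.9 210.2] [ 606. -204.]
purple side [332 161  27  21 284] [345.5 170.5] [ 582. -281.]
purple side [323 175  16  13  88] [330.4 180.8] [ 598. -203.]
purple side [320 206  10  31 278] [324.  221.6] [505. -34.]
green scene [317 198  41  20 494] [337.1 207.1] [489.  30.]
green scene [387 209   9  15 109] [390.6 216.1] [464. 201.]
green scene [395 210  38  19 468] [414.7 219.1] [448. 274.]
green scene [435 215   8  15 107] [438.9 222.2] [433. 346.]
green side [    0     0   309   193 29877] [103.   63.6] [1918. -168.]
green side [296 207  10  30 265] [300.2 221.8] [570.  16.]
green side [285 271  19  12  87] [293.2 275.8] [457. 197.]
green side [268 280  31  33 575] [282.5 295.6] [441. 270.]
green side [260 310  22  15 161] [270.7 316.9] [425. 345.]
blue scene [   0  114   52   59 2119] [ 20.3 142.7] [  619. -1272.]
blue scene [245 170  31  18 278] [260.3 177.8] [ 449. -277.]
blue scene [   0  179   71   48 1819] [ 30.9 201. ] [
[... 226 characters left out ...]
] [376.8 188. ] [ 440. -276.]
blue side [356 195  18  12  88] [364.8 200.8] [ 443. -198.]
blue side [306 233  14   8  97] [313.  236.6] [498.  39.]
yellow scene [ 105  204  120   46 1124] [164.4 227. ] [ 786. -426.]
yellow scene [368 240  11  17 112] [372.8 247.3] [615. 193.]
yellow scene [382 242  35  23 571] [398.7 252.7] [606. 268.]
yellow scene [420 249   9  18 131] [424.4 257.2] [594. 339.]
yellow side [248  80  67  52 553] [280.4 106.5] [1026. -430.]
yellow side [305 213  15   9 118] [311.7 217.1] [551. -24.]
yellow side [248 244  19  13  91] [256.9 249.1] [615. 190.]
yellow side [229 252  32  32 524] [244.5 266.7] [602. 264.]
yellow side [220 278  22  16 159] [231.  285.6] [590. 339.]
```

View pics/crop0.png

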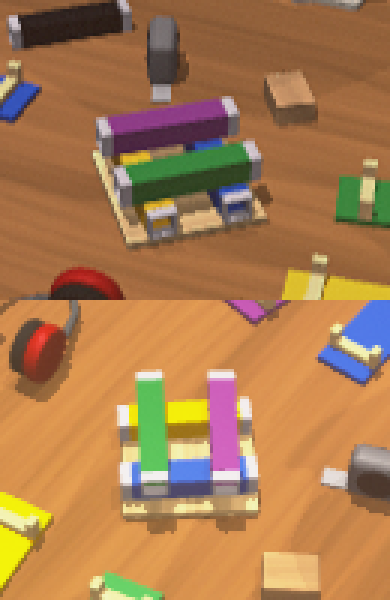

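The crop confirms the stack. Purple is the upper tube nearer the robot and green the upper one farther away. Yellow is the lower tube on the -y side and blue the lower one on the +y side. Next come wrist views of the stack from two places, and of the cradles.

```bash
python3 - <<'E'
from h import *
a,ca=shot('scene');b,cb=shot('side')
print('pot',plane(ca,(361,292),0),plane(cb,(217,232),0), 'muff',plane(ca,(303,250),40),plane(ca,(293,278),40))
for i,(x,y) in enumerate([(520,-200),(480,-60),(530,-90),(525,215)]):
    env.reach([x,y,330],quat(0)); env.hold(.2); im,c=shot('wrist',f'w1_{i}.png'); s=env.read_state(); print(s['time_s'],s['tool_pos'],s['qpos'].round(2)); np.savez(f'w1_{i}.npz',P=c[1])
E
```

```text
pot [776.04448134 214.11554695   0.        ] [774.31931556 215.74881113   0.        ] muff [732.31062706  24.25694476  40.        ] [834.42544662  43.39010021  40.        ]
2.5083 [ 519.8175046  -200.58185898  329.92112859] [-0.39  0.29  1.76 -0.    1.09 -0.39]
3.3917 [480.49543681 -61.14651333 329.9418458 ] [-0.15  0.18  1.91 -0.    1.05 -0.15]
3.9833 [529.27675477 -89.75127962 329.92345387] [-0.19  0.26  1.8   0.    1.08 -0.19]
5.4 [525.32792395 213.98223394 330.0171835 ] [ 0.37  0.31  1.74 -0.    1.1   0.37]
```

```bash
python3 - <<'E'
import cv2,numpy as np
v=[cv2.resize(cv2.imread(f'pics/w1_{i}.png'),(400,250),interpolation=cv2.INTER_AREA) for i in range(4)]
cv2.imwrite('pics/w1.png',np.vstack([np.hstack(v[:2]),np.hstack(v[2:])]))
E
```

```text
(no output)
```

View pics/w1.png

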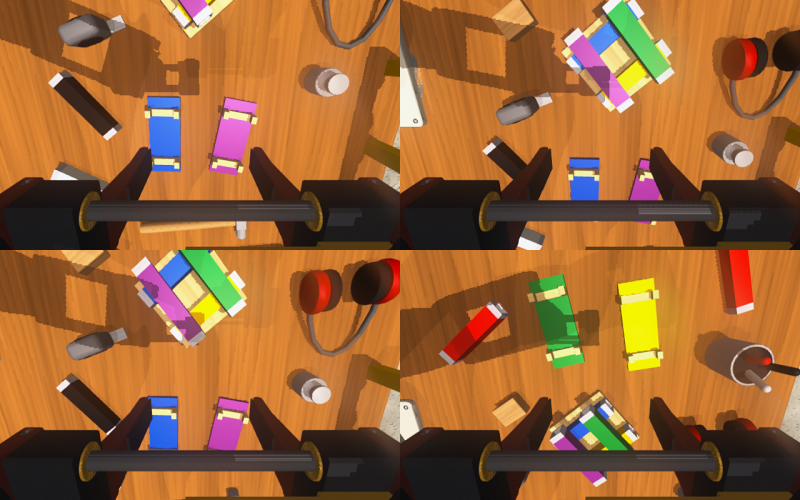

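```bash
python3 - <<'E'
from h import *
P=np.load('w1_1.npz')['P'];c=(viewer.camera_params('wrist'),P)
pts=[plane(c,u,72)[:2] for u in [(272,56),(365,165),(349,10),(429,120)]]
print(np.round(pts))
m=np.mean(pts,0); d=np.array(pts[1])-pts[0]; yaw=np.arctan2(d[1],d[0])+np.pi/2; print(m,yaw)
tx=np.array([-np.sin(yaw),np.cos(yaw)]); ty=np.array([np.cos(yaw),np.sin(yaw)])
for i,(s,t) in enumerate([(-45,-30),(-45,30)]):
    p=m+s*tx+t*ty
    env.reach([p[0],p[1],300],quat(yaw)); env.hold(.2); im,c=shot('wrist',f'w2_{i}.png'); print(env.read_state()['time_s'],p); np.savez(f'w2_{i}.npz',P=c[1])
E
```

```text
[[434.  62.]
 [529. -46.]
 [508. 101.]
 [593.   1.]]
[515.8720975   29.23178008] 0.7216371232473363
6.725 [523.07799704 -24.36929278]
7.325 [568.12151073  15.26758241]
```

View pics/w2_0.png

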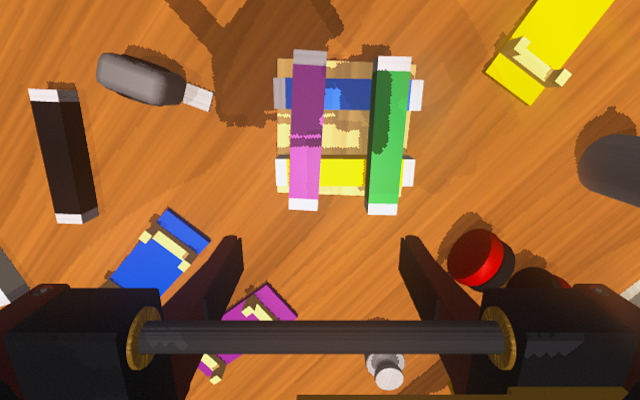

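View pics/w2_1.png

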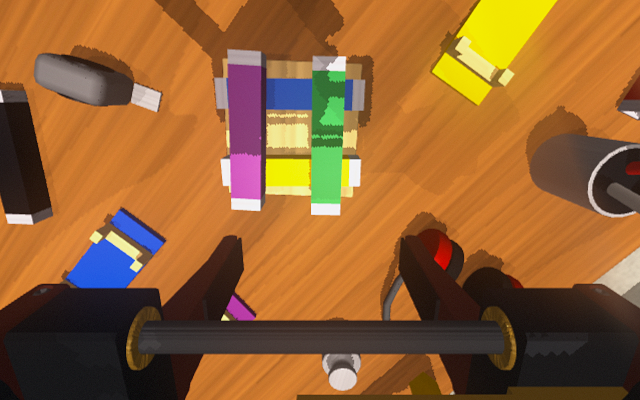

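View pics/w1_0.png

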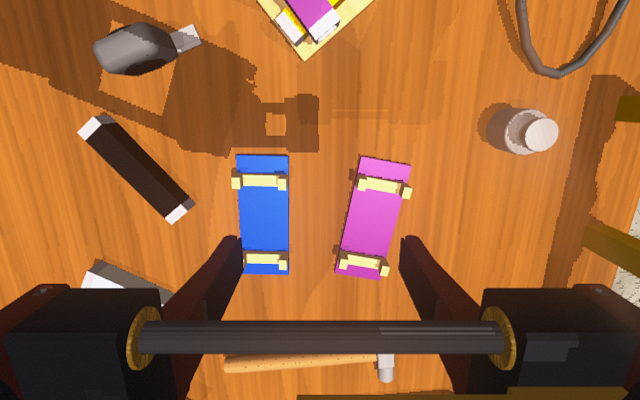

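View pics/w1_3.png

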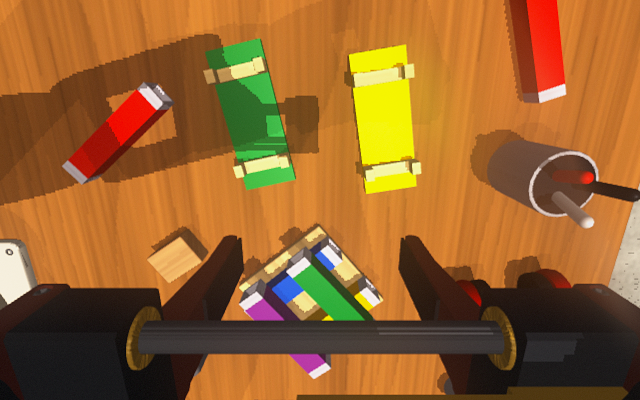

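```bash
cat > m1.py <<'E'
from h import *
def rectw(c,m,z):
    cnt=np.vstack([k[:,0] for k in cv2.findContours(m,cv2.RETR_EXTERNAL,cv2.CHAIN_APPROX_NONE)[0] if cv2.contourArea(k)>25])
    hull=cv2.convexHull(cnt)[:,0]
    w=np.array([plane(c,u,z)[:2] for u in hull],np.float32)
    r=cv2.minAreaRect(w); b=cv2.boxPoints(r); e=b[1]-b[0] if np.linalg.norm(b[1]-b[0])>np.linalg.norm(b[2]-b[1]) else b[2]-b[1]
    a=np.arctan2(e[1],e[0]); a=(a+np.pi/2)%np.pi-np.pi/2
    return np.array(r[0]),sorted(r[1]),a
def roi(m,x0,x1,y0,y1):
    o=np.zeros_like(m);o[y0:y1,x0:x1]=m[y0:y1,x0:x1];return o
E
python3 - <<'E'
from m1 import *
W=viewer.camera_params('wrist')
L=lambda k:(cv2.imread(f'pics/{k}.png'),(W,np.load(k+'.npz')['P']))
for c,k,r in[('blue','w1_0',(225,300,140,290)),('purple','w1_0',(325,420,140,290)),('green','w1_3',(195,305,30,200)),('yellow','w1_3',(335,430,30,205))]:
    im,cc=L(k); print('cradle',c,rectw(cc,roi(mask(im,c),*r),8))
for n in('scene','side'):
    im,cc=shot(n)
    R_={'scene':{'blue':(240,292,165,195),'purple':(215,270,188,222),'green':(384,446,205,232),'yellow':(365,436,236,270)},'side':{'blue':(350,395,175,215),'purple':(318,370,155,195),'green':(255,310,268,325),'yellow':(215,272,242,295)}}[n]
    for c in R_: print(n,c,rectw(cc,roi(mask(im,c),*R_[c]),8))
(i0,c0),(i1,c1)=L('w2_0'),L('w2_1')
for c,r0,r1 in[('purple',(280,330,40,220),(220,270,40,220)),('green',(365,412,50,220),(305,350,50,220))]:
    for z in(72,):
        print(c,rectw(c0,roi(mask(i0,c),*r0),z),rectw(c1,roi(mask(i1,c),*r1),z))
def white(im,r):
    h=cv2.cvtColor(im,cv2.COLOR_BGR2HSV); m=roi(cv2.inRange(h,(0,0,150),(180,40,255)),*r); ys,xs=np.nonzero(m); return np.array([xs.mean(),ys.mean()]),(xs.min(),xs.max(),ys.min(),ys.max())
for n,a,b in[('purple',(280,330,190,220),(225,268,190,220)),('green',(365,400,195,222),(305,345,195,222))]:
    u,bu=white(i0,a);v,bv=white(i1,b);print(n,u,bu,v,bv,tri(c0,u,c1,v), tri(c0,(bu[0],bu[3]),c1,(bv[0],bv[3])))
E
```

```text
cradle blue (array([ 443.03106689, -270.52740479]), [66.22315979003906, 170.37474060058594], np.float32(1.5431801))
cradle purple (array([ 587.30444336, -276.44857788]), [66.5019760131836, 170.73458862304688], np.float32(1.381092))
cradle green (array([442.48324585, 273.27267456]), [66.24378204345703, 169.43447875976562], np.float32(-1.3545984))
cradle yellow (array([604.20245361, 266.9574585 ]), [67.81869506835938, 171.33497619628906], np.float32(-1.4121481))
scene blue (array([ 449.30380249, -252.02124023]), [69.00894165039062, 133.9220428466797], np.float32(1.5428082))
scene purple (array([ 594.72772217, -258.36297607]), [68.5337905883789, 136.28457641601562], np.float32(1.3762695))
scene green (array([447.1461792 , 272.20245361]), [69.44703674316406, 168.8804931640625], np.float32(-1.3523873))
scene yellow (array([605.63275146, 265.87634277]), [68.20718383789062, 169.2266845703125], np.float32(-1.4109671))
side blue (array([ 440.02197266, -252.39785767]), [63.93932342529297, 132.81582641601562], np.float32(1.5222727))
side purple (array([ 587.20294189, -257.42987061]), [67.126876
[... 718 characters left out ...]
3846 203.97846154] (np.int64(289), np.int64(317), np.int64(198), np.int64(210)) [245.83692308 204.15076923] (np.int64(231), np.int64(260), np.int64(198), np.int64(210)) (array([523.64990383, -50.42027951,  70.63421319]), np.float64(0.15242141139810786)) (array([516.02661227, -62.32577175,  77.85761557]), np.float64(0.03492821461924915))
green [381.85358255 208.92834891] (np.int64(368), np.int64(396), np.int64(203), np.int64(214)) [324.86996904 208.92569659] (np.int64(311), np.int64(339), np.int64(203), np.int64(214)) (array([ 5.87426337e+02, -4.19602549e-01,  7.24111480e+01]), np.float64(0.0338412374637993)) (array([580.04561185, -13.49812813,  74.01828146]), np.float64(0.02098710574701293))
```

Rectangle sizes came out close to nominal (cradles about 66 x 170, coloured tube part 30 x 125.5). The tube tops triangulate to 71–72 mm. Picking purple first.

```bash
cat > pp.py <<'E'
from m1 import *
CR={'blue':(443.0,-270.5,1.543),'purple':(587.3,-276.4,1.381),'green':(442.5,273.3,-1.3546),'yellow':(604.2,267.0,-1.412)}
def jaw(a): return (a+np.pi/2+np.pi/2)%np.pi-np.pi/2   # into (-pi/2,pi/2)
def pick(x,y,a,zc,off=6):
    q=quat(jaw(a)); zt=zc+61+off
    set_gripper(64); env.reach([x,y,zt+70],q); env.move_l([x,y,zt+15],rate=150); 
    if env.move_l([x,y,zt],rate=40,f_stop=15): print('CONTACT on descent',env.read_state()['tool_pos']); env.move_l([x,y,zt+70]); return False
    set_gripper(15); s=env.read_state(); print('grip',s['width'],s['tool_pos'],s['force'])
    env.move_l([x,y,zt+20],rate=60); env.move_l([x,y,max(zt+60,200)],rate=150); s=env.read_state(); print('lifted',s['width'],s['force'],s['time_s'])
    return s['width']>25
def place(c,off=6):
    x,y,a=CR[c]; q=quat(jaw(a)); zt=33+61+off
    env.reach([x,y,200],q); env.move_l([x,y,zt+25],rate=120); env.hold(.2); s=env.read_state(); print('above',s['tool_pos'],s['width'])
    t=env.move_l([x,y,zt-2],rate=25,f_stop=6); s=env.read_state(); print('seat',t,s['tool_pos'],s['force'])
def release():
    set_gripper(52); s=env.read_state()
    p=s['tool_pos'].copy(); p[2]+=25; env.move_l(p,rate=60); p[2]=220; env.move_l(p,rate=150); print('t',env.read_state()['time_s'])
E
python3 - <<'E'
from pp import *
if pick(480.7,4.4,-.908,57): place('purple'); shot('scene','p1.png'); shot('wrist','p1w.png')
E
```

```text
grip 29.63361999626064 [480.69327285   4.38965891 124.05946852] [0.25299967 0.41483259 1.14828576]
lifted 30.02298952420552 [ 0.57168527 -0.52257289 -3.08216374] 11.2833
above [ 587.78021939 -276.64878965  125.97568742] 29.952934587609178
seat True [ 587.14692262 -276.30201953  100.05118558] [-0.54830861  0.14834748  4.84039224]
```

```bash
python3 - <<'E'
import cv2,numpy as np
a=cv2.imread('pics/p1.png')[100:300,150:470];b=cv2.imread('pics/p1w.png')
cv2.imwrite('pics/p1c.png',np.hstack([cv2.resize(a,(400,250)),cv2.resize(b,(400,250))]))
E
```

```text
(no output)
```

View pics/p1c.png

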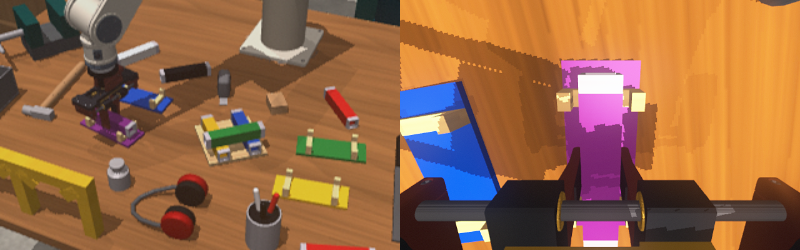

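The tube touched down at exactly the expected height. In the wrist half of the picture it lies between the cheeks at (565,100) and (637,100). Releasing it and going on to green.

```bash
python3 - <<'E'
from pp import *
release()
if pick(542.9,52.4,-.872,57): place('green'); shot('wrist','p2w.png'); release()
# look at lower pair and purple
a=.69; ty=np.array([np.cos(a+np.pi/2),np.sin(a+np.pi/2)])
m=np.array([511.5,28.5]); q=quat(.7); tx=np.array([-np.sin(.7),np.cos(.7)])
for i,t in enumerate((-25,25)):
    p=m-45*tx+t*np.array([np.cos(.7),np.sin(.7)]); env.reach([p[0],p[1],300],q); env.hold(.2); im,c=shot('wrist',f'w3_{i}.png'); np.savez(f'w3_{i}.npz',P=c[1])
print(env.read_state()['time_s'])
E
```

```text
t 16.3417
grip 29.640241927632935 [542.87473702  52.37963772 124.05037258] [ 0.20581321 -0.36768688  0.18263689]
lifted 29.71947895708546 [-1.13025266  0.10770012 -2.40039759] 20.7
above [442.92517413 273.5315865  125.79545394] 29.851752047370038
seat True [442.37151473 273.22336286 100.01341837] [-1.59034621e+00  4.90890292e-03  5.63950549e+00]
t 25.5167
27.5333
```

```bash
python3 - <<'E'
import cv2,numpy as np
v=[cv2.imread(f'pics/{k}.png')for k in('p2w','w3_0','w3_1')]
cv2.imwrite('pics/p2c.png',np.vstack([cv2.resize(v[0],(400,250))]+[cv2.resize(x[30:260,100:500],(400,230)) for x in v[1:2]]))
E
```

```text
(no output)
```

View pics/p2c.png

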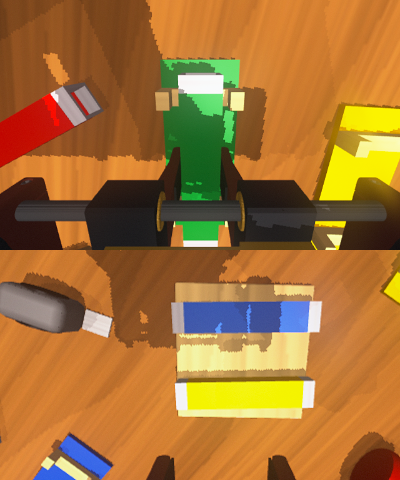

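View pics/w3_1.png

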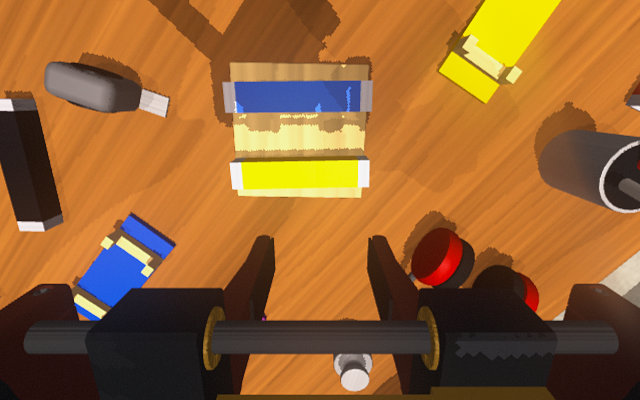

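```bash
python3 - <<'E'
from m1 import *
W=viewer.camera_params('wrist')
L=lambda k:(cv2.imread(f'pics/{k}.png'),(W,np.load(k+'.npz')['P']))
(i0,c0),(i1,c1)=L('w3_0'),L('w3_1')
h=cv2.cvtColor(i1,cv2.COLOR_BGR2HSV); print(h[155:192:3,300].tolist())
cs={}
def bright_y(im):
    h=cv2.cvtColor(im,cv2.COLOR_BGR2HSV); return cv2.inRange(h,(24,215,215),(33,255,255))
for c,f in(('blue',lambda i:mask(i,'blue')),('yellow',bright_y)):
    for k,im,cc in((0,i0,c0),(1,i1,c1)):
        m=roi(f(im),225,425,72,195); s,l=0,0
        n,lb,st,_=cv2.connectedComponentsWithStats(m); j=[i for i in range(1,n) if st[i][4]>300]; m=np.isin(lb,j).astype(np.uint8)*255
        print(c,k,st[j][:, :4].tolist(),rectw(cc,m,42)); 
        r=cv2.minAreaRect(np.argwhere(m)[:,::-1].astype(np.float32)); cs[c,k]=r[0]
    print(tri(c0,cs[c,0],c1,cs[c,1]))
E
```

```text
[[18, 147, 175], [21, 211, 134], [29, 235, 222], [30, 251, 244], [30, 244, 245], [30, 252, 244], [30, 255, 245], [30, 255, 245], [30, 255, 245], [30, 255, 245], [30, 255, 245], [29, 146, 245], [27, 100, 245]]
blue 0 [[284, 82, 125, 31]] (array([486.86804199,  60.09932709]), [28.882076263427734, 125.38088989257812], np.float32(0.7015568))
blue 1 [[235, 81, 126, 31]] (array([486.46392822,  60.29999924]), [28.846651077270508, 125.21223449707031], np.float32(0.70008504))
(array([486.56601123,  60.3567154 ,  43.86007048]), np.float64(0.4103624905663859))
yellow 0 [[287, 161, 116, 28]] (array([538.99237061,  -0.92634583]), [29.288864135742188, 124.49189758300781], np.float32(0.7163435))
yellow 1 [[242, 160, 116, 29]] (array([538.94641113,  -1.19129181]), [29.44622039794922, 124.7154769897461], np.float32(0.7189535))
(array([538.65697989,  -0.62506485,  43.45633376]), np.float64(0.1662738855969805))
```

```bash
python3 - <<'E'
from pp import *
if pick(539,-1,.718,27,9): place('yellow',9); shot('wrist','p3w.png'); release()
if pick(486.7,60.2,.701,27,9): place('blue',9); shot('wrist','p4w.png'); release()
# check views
for i,(x,y) in enumerate([(520,-200),(525,215)]):
    env.reach([x,y,330],quat(0)); env.hold(.2); im,c=shot('wrist',f'w4_{i}.png'); np.savez(f'w4_{i}.npz',P=c[1])
shot('scene','s4.png'); print(env.read_state()['time_s'])
E
python3 - <<'E'
import cv2,numpy as np
v=[cv2.resize(cv2.imread(f'pics/{k}.png'),(400,250))for k in('p3w','p4w','w4_0','w4_1')]
cv2.imwrite('pics/p4c.png',np.vstack([np.hstack(v[:2]),np.hstack(v[2:])]))
E
```

```text
grip 29.815712893031943 [539.05249642  -1.00620474  97.06457851] [ 0.01490927 -0.54116383  0.52531115]
lifted 29.966673869136496 [-1.20064091 -0.38897236 -1.76767264] 32.175
above [604.7149095  267.19407159 129.0181783 ] 30.072619776586922
seat True [604.01102565 266.93398653 103.07742992] [ 0.47074217 -0.12830559  4.24290467]
t 37.05
grip 29.68368901693023 [486.76170128  60.18401113  97.06450208] [-0.60112911 -0.12821065  0.90842931]
lifted 30.031993330239388 [ 0.11828721  0.1941411  -1.99811105] 41.2833
above [ 443.43076627 -270.73748062  128.79057979] 29.964143330250995
seat True [ 442.87285939 -270.40933887  103.00810764] [-0.70895359  0.53767561  4.71636723]
t 46.45
49.1917
```

View pics/p4c.png

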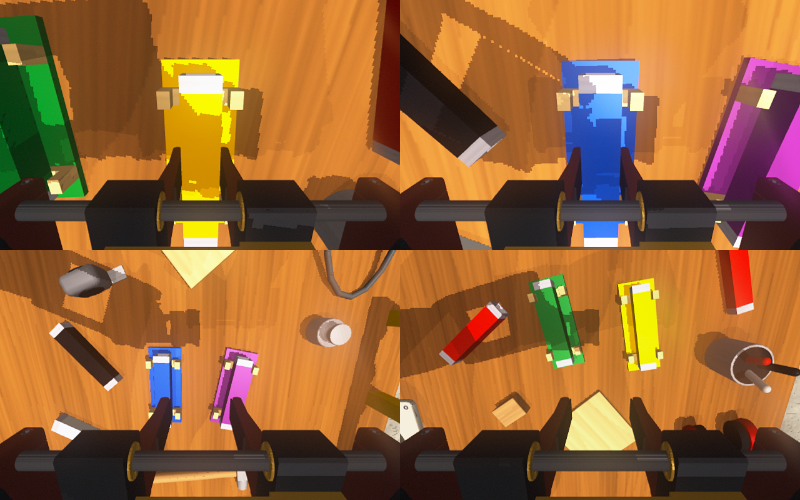

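View pics/s4.png

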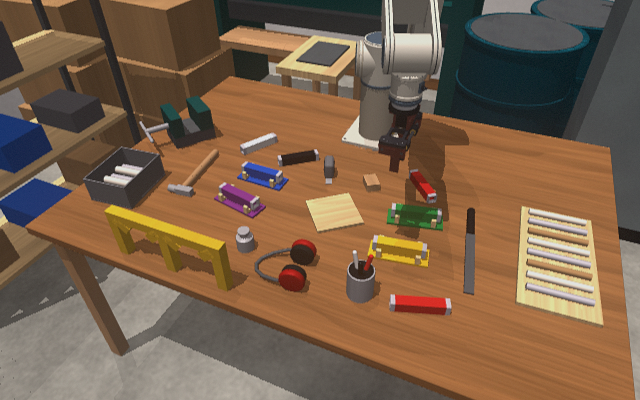

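The pictures show all four tubes in their cradles, with the stack board bare at scene (335,212). Next is a numeric check of the tube centres from their bare ends, and of the bystanders.

```bash
python3 - <<'E'
from pp import *
W=viewer.camera_params('wrist')
# centred close views, two places per cradle for height
for c,(x,y,a) in CR.items():
    j=jaw(a);tx=np.array([-np.sin(j),np.cos(j)]);ty=np.array([np.cos(j),np.sin(j)])
    E=[]
    for k,t in enumerate((-25,25)):
        p=np.array([x,y])-60*tx+t*ty; env.reach([p[0],p[1],280],quat(j)); env.hold(.2); im,cc=shot('wrist',f'f_{c}{k}.png')
        h=cv2.cvtColor(im,cv2.COLOR_BGR2HSV); m=cv2.inRange(h,(0,0,110),(180,45,255))
        u0=proj(cc,[x,y,48]); es=[]
        for s in(1,-1):
            u=proj(cc,[*(np.array([x,y])+s*69*tx),48]).round().astype(int); n,l,st,ce=cv2.connectedComponentsWithStats(roi(m,u[0]-25,u[0]+25,u[1]-14,u[1]+14)); i=1+np.argmax(st[1:,4]); es.append((ce[i],st[i].tolist()))
        E.append((cc,es))
    w=[tri(E[0][0],E[0][1][i][0],E[1][0],E[1][1][i][0])[0] for i in(0,1)]
    pl=[[plane(E[k][0],E[k][1][i][0],48)[:2] for i in(0,1)] for k in(0,1)]
    ctr=np.mean(w,0); d=w[0]-w[1]; pc=np.mean(pl,(0,1))-[x,y]
    print(c,'top z',[round(q[2],1) for q in w],'along/side',round(pc@tx,1),round(pc@ty,1),'dang',round((np.arctan2(d[1],d[0])-np.arctan2(tx[1],tx[0])),3),'len',np.linalg.norm(d).round(1),[e[1] for e in E[0][1]])
a,_=shot('scene');b=cv2.imread('pics/scene0.png')
for x0,y0,x1,y1 in((250,235,320,295),(343,245,380,303)): print('diff',np.abs(a[y0:y1,x0:x1].astype(int)-b[y0:y1,x0:x1]).mean())
print(env.read_state()['time_s'])
E
```

```text
blue top z [np.float64(46.1), np.float64(47.4)] along/side 0.2 0.1 dang 0.004 len 138.6 [[331, 38, 34, 15, 503], [330, 188, 30, 12, 350]]
purple top z [np.float64(46.2), np.float64(46.4)] along/side 0.4 -0.1 dang 0.002 len 139.0 [[333, 37, 34, 15, 505], [332, 187, 29, 12, 342]]
green top z [np.float64(46.6), np.float64(45.3)] along/side 0.2 0.4 dang -0.001 len 139.1 [[332, 37, 33, 15, 495], [330, 187, 30, 12, 353]]
yellow top z [np.float64(47.0), np.float64(47.0)] along/side -0.6 0.1 dang 0.0 len 138.5 [[333, 39, 34, 15, 500], [332, 189, 29, 11, 319]]
diff 2.1175396825396824
diff 3.2427772600186393
57.5333
```

```bash
python3 - <<'E'
from station import env,workorder
env.hold(.3); s=env.read_state(); print(s['tool_pos'],s['width'],s['time_s']); print(workorder.sign_off())
E
```

```text
[638.2899175  211.68549748 280.10336575] 52.04079156316151 57.8333
the job is handed in; nothing more can be done
None
```

I took the stack apart from the top and laid each tube in the cradle of its own colour, in the order purple, green, yellow, blue. Each was lowered slowly until it touched down at the expected seated height, within about 0.1 mm. I signed off at 57.8 s with the arm well clear; it reported no verdict.

**Fit:** The last two-view check put every tube within 0.6 mm of its cradle's centre lengthwise and 0.4 mm sideways, and within 0.004 rad of its line.

**Disagreement:** That check put the tube tops at 45–47 mm, where 48 mm was expected. The gap is about the camera's own calibration error, and the touchdown heights agreed with 48 mm. Before that, the upper tubes' tops measured 71–72 mm and the lower ones' about 43.7 mm, close to the stated 72 and 42 mm.

**Ear muffs and pot:** Neither moved noticeably; I judged this by comparing scene pictures from start and end and did not measure their positions again.

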